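Nip up the mould clamp with the tommy bar

ROBOT

A 6-joint arm with a two-finger parallel gripper is mounted at the origin on the work surface. World frame = base frame: x ahead of the robot, y to its left, z up, the work surface at z = 0. Lengths are in mm, angles in degrees, forces in N, time in s.
With the tool pointing down it reaches from about 325 to 775 mm from the base axis. Payload 5.5 kg.
Tool frame: the origin (TCP) lies midway between the tips of the shut fingers; the grasp point (between the pads) lies 19 mm behind it (arm.grasp_offset is the distance from the TCP to the grasp point, in mm); z points along the fingers, y is the line along which they close (so a half turn about z gives the same grasp; the last joint's range is limited). The gripper opens to 88 mm and grips with 3 to 60 N. Pads are 20 mm wide; open, the fingers measure 115 mm over their backs; the gripper's body (75 mm by 178 mm) begins 61 mm behind the grasp point.
Start: joints at [64.761, 5.22, 70.514, -0, 104.267, -3.249], TCP at [224.673, 556.362, 222.631] pointing down, gripper open.
Joint ranges: [-164.24, 164.24], [-49.07, 125.15], [9.68, 141.18], [-86.29, 266.29], [3.28, 154.24], [-151.56, 151.56]. Speed limits (degrees/s): [147.25, 147.25, 172.46, 180, 180, 180].

INTERFACE

Orientations are given as a 3x3 rotation matrix whose columns are the frame's x, y, z axes.
In Python, from workcell import arm gives the robot as it stands. The module is installed in compiled form; this text tells all that it offers.
- The arm moves only by the tool drive_tool, never from a script. Its argument "plan" is a list of rows, each a list of 3 entries, a list of its own where there are three numbers: the shift along the tool's x, y, z in units of 60 mm (1.0 is 60 mm), then the turn about the tool's z in degrees, then the opening, from 0 (shut) to 1 (fully open). A call has 1 to 12 rows; each row is the pose to reach, as a shift and turn from the pose commanded when the call began, along the tool's axes at that moment; what a row does not reach only later rows make up. A row lasts 1/8 s, in which the tool goes at most 62.5 mm and 10.7 degrees, less where a joint would pass 70% of its speed; a pose out of reach is approached as far as the arm can. A call with a gripper value outside its range is refused whole. The fingers move at their own pace and stop on an object; "grip_force" is the grip in N (left out, the last holds). Time passes only in rows, so rows that repeat a pose let the fingers close. It gives the time, the measured TCP pose, the force, the opening and the grip force at its end, in the units of the state.
- arm.observe(): the state, without advancing time (a new reading comes with each control period).
- arm.grab_frame(name): name is "scene" or "top" or "wrist"; returns (picture, depth): 420x560x3 uint8, red, green, blue; 420x560 float32, mm along the optical axis (not along the pixel's ray), 0 where there is no reading.
- arm.camera_params(name): a dict with "vertical_fov" (degrees; the focal length in pixels is half the picture's height over the tangent of half this angle, whatever the lens; pixels are square), "cx", "cy" (the principal point, pixels), "dist" ([k1, k2, p1, p2, k3] as OpenCV has them; the pictures are not rectified), "view" (4x4, takes a point from world to camera coordinates); the wrist camera has in their place "T_tool_cam" (4x4, takes a point from camera to tool coordinates, whose origin is the TCP and whose axes are the flange's). Camera axes: x right, y down, z forward; pixel columns grow to the right and rows downward; lengths in mm; the calibration is good to about 2 mm. A picture is of the moment at which its call begins: read the wrist's pose just before it. camera_params takes no time and is no camera call.
- arm.sign_off(): hands the job in; it is judged then, once.
Trained networks look in the newest picture that a camera, given by its name, has taken for a name from the list of things; names that differ only in an ending like _2 or _b are one class to them, and where a whole thing is asked for, a point or a joint stands for the part that bears it (a point fixed in the world has none). Each returns a list of dicts, best first, with "p" (0 to 1); they miss things now and then, are a little off and sometimes report something else, mostly with a low value. They report only what shows in the picture. A call takes as long as a camera call. They do not tell look-alikes from the thing itself.
- arm.find_in(camera, thing): "rect" ([left, top, width, height] in pixels, round what is visible of it).
- arm.cut_out(camera, thing): "region" (420x560 bool, what is visible of it) and "rect" ([left, top, width, height] in pixels, round what is visible of it).
The state is a dict: "t": time; "qpos": joint angles; "qvel": joint speeds; "tau": joint torques, N m; "tcp_pos": TCP position; "tcp_rot": TCP orientation; "wrist_force": force on the tool from outside, world axes, zero at the start; "torque": the same for the moment, N m; "opening": opening from 0.0 (shut) to 1.0 (fully open); "grip_force": force on a finger pad.
Only numpy, scipy, OpenCV 4.12 (cv2) and the standard library are available. Lean on these libraries where they do the work, as an engineer would, in place of code of your own. Each camera call takes 0.05 s, during which the arm holds its last target. There are 200 camera calls.

TASK

Take the tommy bar out of its wooden cradle and tighten the steel collar of the mould clamp with it, clockwise seen from above, moving the bar from hole to hole. Once you feel the collar go stiff, turn it on by just under half a hole spacing and stop: any less leaves it loose, much more crushes the mould. Lay the bar back in its cradle as you found it, without forcing anything or shifting the other things on the bench.

Things in the scene. Friction and masses are not known exactly. Their poses are not given: they have to be found in the camera images.
- press: Mould clamp fixed to the bench: steel base 170 x 190 x 15 mm, aluminium mould block 100 x 100 mm, a threaded post (26 mm dia, top at 150 mm) in the middle and two pillars (16 mm dia, tops at 120 mm) at x -25, y +-66 mm. Origin on the post's axis at bench level, z up; -x faces the robot, more or less. The bar swings about 55 degrees either side of -x before it meets a pillar
- collar_mid (a point): Centre of the threaded steel collar, on the post's axis at mid height of its holes, about 100 mm over the bench. Collar 84 mm dia, 30 mm high, too wide to grip; z up. Six radial holes every 60 degrees, 14 mm square, 26 mm deep (mouth at radius 42, bottom at radius 16 mm), one along this frame's +x; a dark line on the top face marks each
- collar_top (a point): Centre of the collar's top face, 15 mm above collar_mid. The collar tightens clockwise from above and sinks 1.6 mm per radian. It turns freely (under 1 N at the bar's handle) for 1.9 to 2.9 rad, different each time and not to be seen from its height or angle; then it goes stiff: a steady 5 to 12 N at the handle, with no hard stop after it. It stays where it is left
- plate_rim (a point): Point on the -x rim of the top face of the round steel pressure plate (94 mm dia, 10 mm thick, top face at about 73.5 mm) beneath the collar. It does not move until the collar is tight; then it is squeezed down 1.6 mm per radian of further turning, and stays there
- bar: Tommy bar, 120 g: square black handle 70 mm long and 20 mm wide and high, and a steel pin of 10 mm diameter with a round end reaching out of it. Origin at the centre of the handle, +x along the pin. It starts lying level in the cradle, axis 50 mm over the bench
- bar_tip (a point): End of the bar's pin, on its axis, 105 mm from the middle of the handle (the pin stands out 70 mm from the handle)
- cradle: Wooden cradle fixed to the bench, 150 x 50 mm, with two open-topped saddles for the bar: under the handle's rear end (26 mm wide, 28 mm behind the handle's middle) and under the pin (16 mm wide, 70 mm ahead of it); saddle walls 60 to 65 mm high. Origin at bench level below the middle of the handle of a bar lying in it, +x along the pin
- cradle_seat (a point): Where the middle of the bar's handle belongs in the cradle: 50 mm over the bench, +x along the pin
- partsbox: White divided parts tray, 150 x 100 x 35 mm, fixed; bystander. Origin under its centre
- dropper1: Small brown dropper bottle, 28 mm dia, 60 mm high; bystander. Origin under its centre
- dropper2: Small brown dropper bottle, 28 mm dia, 60 mm high; bystander. Origin under its centre
- dish: White dish, 90 mm dia, 16 mm high; bystander. Origin under its centre
- squeeze: White squeeze bottle, 64 mm dia, 120 mm high; bystander. Origin under its centre
- jar: Jar, 60 mm dia, 55 mm high; bystander. Origin under its centre
- driver: Screwdriver, 160 mm long, lying; bystander
- carton: White carton, 90 x 60 x 70 mm; bystander. Origin under its centre
There are look-alikes about, which are no part of the job. What is meant by the bar is not turquoise, and is the larger of those in its own colour. Of the things shaped like the cradle, the wooden one is meant.

How it is judged (in metres and radians):
On the way, in this order (a step that is already met when the one before it is completed fails the run):
1. the bar's pin is in a hole of the collar, at least 8 mm deep (distance between bar_tip and collar_mid below 0.034 m), for 0.2 s.
2. the collar has come up tight: the pressure plate has been squeezed down by 0.2 mm (distance of plate_rim from where it was at the start of the episode above 0.0002 m), for 0.2 s.
At the end, for the whole second after the job is handed in: The pressure plate has been squeezed down by 0.2 to 1.3 mm (the collar turned 0.13 to 0.8 rad beyond the point where it goes stiff), and the bar lies at rest in both saddles of its cradle, pin the same way as at the start, within 20 mm and 0.12 rad of its place (distance of plate_rim from where it was at the start of the episode between 0.0002 and 0.0013 m and distance between bar and cradle_seat below 0.02 m and angle between the x axis of bar and the x axis of cradle_seat, either way round below 0.12 rad and x of bar_tip in the frame of cradle above 0.08 m and linear speed of bar below 0.01 m/s); the robot touches nothing.
It fails at once if the mould is over-tightened: the pressure plate squeezed down more than 1.3 mm (distance of plate_rim from where it was at the start of the episode above 0.0013 m).
It fails at once if the bar is rammed or jammed against the clamp with more than 100 N (contact force between bar and press above 100 N).
It fails at once if a bystander is shifted more than 30 mm (distance of any of dropper1, dropper2, dish, squeeze, jar, driver, carton from where it was at the start of the episode above 0.03 m).
It also fails if it takes over 72 s, if anything falls off the work surface, if the arm or the gripper's body presses on something with over 40 N, if the wrist force passes 120 N, or if a joint passes its speed limit or range.

## Working session

There is one attempt and no reset: what is moved stays moved. The work goes in short steps, Python scripts to look and compute and a tool call to move; the robot and the scene stay as the last step left them, time stands still between calls to the robot, and variables do not carry over. Pictures are saved under pics/ and viewed, at most 10 in all, crops included, and the job is handed in when it is done.

Besides the shell and the picture viewer there is one more tool, called after "Request:" as a command line: name --argument value ..., lists and objects as JSON in quotes. drive_tool: Moves the arm, as the interface text tells. Its arguments: {"type":"object","properties":{"plan":{"type":"array","items":{"type":"array"}},"grip_force":{"type":"number"}},"required":["plan"]}

```bash
mkdir -p pics; cat > h.py <<'E'
import numpy as np, cv2
from workcell import arm
def par(cam, st=None):
    p=arm.camera_params(cam); f=210/np.tan(np.radians(p["vertical_fov"])/2)
    K=np.array([[f,0,p["cx"]],[0,f,p["cy"]],[0,0,1.]]); d=np.array(p["dist"],float)
    if "view" in p: T=np.linalg.inv(np.array(p["view"]))
    else:
        W=np.eye(4); W[:3,:3]=np.array(st["tcp_rot"]).reshape(3,3); W[:3,3]=st["tcp_pos"]; T=W@np.array(p["T_tool_cam"])
    return K,d,T
def grab(cam):
    st=arm.observe(); im,dp=arm.grab_frame(cam); return im,dp,par(cam,st)
def cloud(dp,P):
    K,d,T=P; v,u=np.mgrid[0:420,0:560]
    n=cv2.undistortPoints(np.stack([u,v],-1).reshape(-1,1,2).astype(np.float32),K,d).reshape(420,560,2)
    c=np.concatenate([n*dp[...,None],dp[...,None]],-1)
    w=c@T[:3,:3].T+T[:3,3]; w[dp<=0]=np.nan; return w
def onplane(uv,z,P):
    K,d,T=P; n=cv2.undistortPoints(np.array(uv,np.float32).reshape(-1,1,2),K,d).reshape(-1,2)
    r=np.c_[n,np.ones(len(n))]@T[:3,:3].T; return T[:3,3]+r*((z-T[2,3])/r[:,2])[:,None]
def save(im,name,crop=None,scale=1):
    if crop: l,t,w,h=crop; im=im[t:t+h,l:l+w]
    cv2.imwrite("pics/"+name,cv2.resize(im[...,::-1],None,fx=scale,fy=scale,interpolation=cv2.INTER_CUBIC))
E
python3 - <<'E'
from h import *
np.set_printoptions(precision=1,suppress=True)
s=arm.observe(); print(s["t"],s["tcp_pos"],s["tcp_rot"],s["wrist_force"])
ims=[]
for c in ("top","scene"):
    im,dp,P=grab(c); w=cloud(dp,P); np.save(c+".npy",w); ims.append(im); print(c,P[2][:3])
    for t in ("press","collar_top","bar","cradle"):
        for r in arm.cut_out(c,t)[:3]:
            m=r["region"]; q=w[m]; print(t,round(r["p"],2),r["rect"],np.nanmedian(q,0),np.nanmax(q[:,2]),im[m].mean(0))
save(np.vstack(ims)[...],"a.png",None,.95) if 0 else None
save(ims[0],"top.png",None,1.4); save(ims[1],"scene.png",None,1.4)
E
```

```text
0.0 [224.6 556.1 221.5] [[-0.9  0.4 -0. ]
 [ 0.4  0.9 -0. ]
 [ 0.  -0.  -1. ]] [-0.8  0.9  0.5]
top [[  -0.    -1.     0.1  389.6]
 [  -1.     0.     0.  -113.6]
 [  -0.    -0.1   -1.  1141.4]]
press 0.86 [235.3, 168.3, 66.1, 58.3] [577.1 -52.4  17.2] 152.8608878697579 [ 99.9 102.5 104.7]
collar_top 0.96 [250.8, 176.8, 28.2, 28.9] [583.2 -51.7 111.6] 146.44631978553866 [139.3 141.4 144.1]
bar 0.67 [342.0, 195.4, 15.6, 47.0] [ 501.6 -280.2   58. ] 65.32904038113816 [70.3 63.7 59.6]
bar 0.61 [326.3, 280.4, 50.5, 15.8] [ 317.3 -307.6   18.2] 24.318171873401525 [ 31.4 137.8 133.9]
cradle 0.66 [448.4, 253.6, 24.3, 55.7] [ 337.8 -593.3    8.3] 69.68894469147972 [163.4  93.9   3.9]
cradle 0.59 [331.7, 198.8, 28.6, 49.7] [ 512.8 -276.6    8.1] 67.80424873155653 [131.1  86.2  44.4]
scene [[  -0.7    0.5   -0.6 1555.3]
 [   0.7    0.4   -0.5  857.1]
 [   0.    -0.8   -0.6 1221.7]]
press 0.85 [237.7, 200.4, 74.6, 67.1] [619.4 -17.3  27.2] 153.8280806238431 [91.3 90.6 89.1]
collar_top 0.76 [263.9, 208.2, 27.1, 21.8] [606.9 -28.8 108.4] 118.98130270097636 [107.1 108.2 109.2]
collar_top 0.56 [239.9, 198.7, 73.8, 66.7] [620.3 -14.7  34.5] 153.8280806238431 [87.2 88.5 88.9]
collar_top 0.48 [187.9, 210.1, 14.0, 20.4] [ 754.1 -279.9   39.9] 60.24161973611035 [133.  131.9 126.6]
bar 0.73 [267.0, 170.7, 28.0, 8.0] [ 323.8 -303.    13.5] 26.34999345407732 [ 26.8 102.1 100.3]
bar 0.5 [226.3, 184.9, 31.7, 10.7] [ 502.3 -276.6   52.7] 64.67639936872774 [64.8 57.2 50.5]
cradle 0.82 [207.9, 132.5, 30.0, 22.6] [ 340.1 -589.9   10.2] 64.76509028469764 [145.2  77.6  19.6]
cradle 0.75 [227.7, 187.9, 35.8, 15.7] [ 518.5 -278.     8.1] 67.95130013265975 [101.3  68.3  39.9]
```

View pics/top.png

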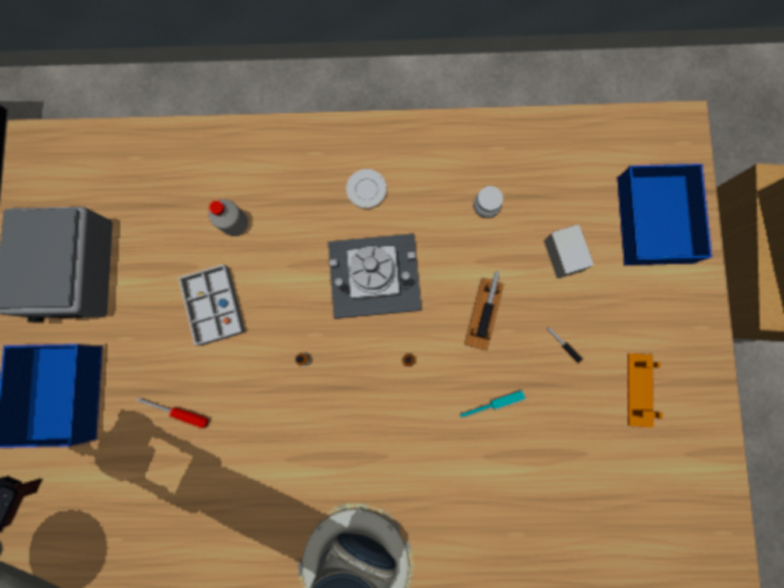

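View pics/scene.png

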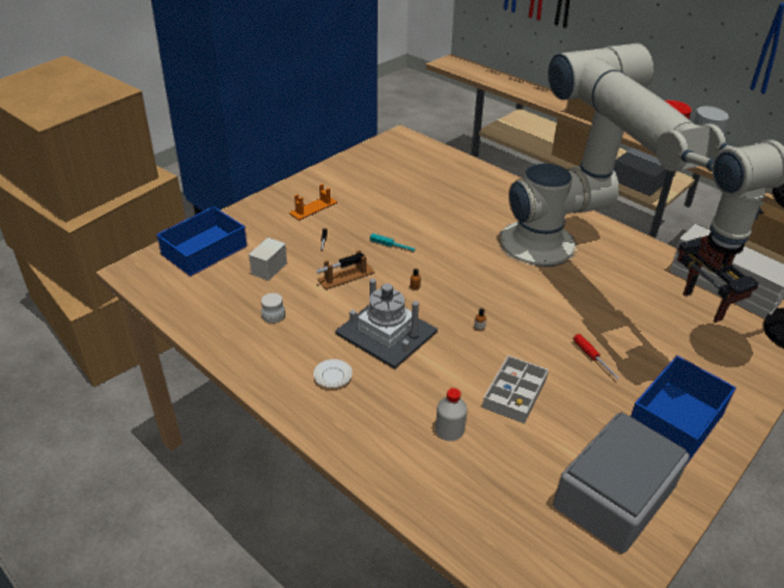

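The top view shows the wooden cradle with the black bar at about (487,310), its pin pointing up (+x) and leaning slightly right. The clamp is at (373,270), with the droppers at (303,358) and (409,358). The turquoise bar, the small black one and the orange cradle are look-alikes. Next I'll work out a close view pose.

```bash
cat >> h.py <<'E'
def goto(x,y,z,h,st=None):
    """shift (units of 60 mm) and turn to bring TCP to x,y,z with tool x heading h (deg)"""
    st=st or arm.observe(); R=np.array(st["tcp_rot"]).reshape(3,3)
    d=R.T@(np.array([x,y,z])-st["tcp_pos"])/60; h0=np.degrees(np.arctan2(R[1,0],R[0,0]))
    print("shift",np.round(d,3),"turn",round((h0-h+180)%360-180,1), "h0",round(h0,2))
E
python3 - <<'E'
from h import *
np.set_printoptions(precision=2,suppress=True)
print(np.array(arm.camera_params("wrist")["T_tool_cam"]),arm.camera_params("wrist")["vertical_fov"])
w=np.load("top.npy")
# bar: points z 50..70 near
q=w[(abs(w[...,0]-510)<110)&(abs(w[...,1]+278)<60)&(w[...,2]>45)&(w[...,2]<75)]
print(len(q),q.mean(0)); r=cv2.fitLine(q[:,:2].astype(np.float32),cv2.DIST_HUBER,0,.01,.01).ravel(); print(r,np.degrees(np.arctan2(r[1],r[0])))
goto(400,300,300,100); goto(490,-160,300,-10)
E
```

```text
[[  -0.     -0.96   -0.27   72.8 ]
 [   1.     -0.     -0.     -1.33]
 [   0.     -0.27    0.96 -162.49]
 [   0.      0.      0.      1.  ]] 67.55087676887018
323 [ 506.09 -281.02   57.57]
[   0.96   -0.29  513.2  -283.09] -16.646717
shift [-4.31 -2.87 -1.29] turn 58.0 h0 158.01
shift [-8.57 -9.41 -1.29] turn 168.0 h0 158.01
```

Request:
drive_tool --plan '[[[-1.0,-0.7,-0.5],10,1],[[-2.0,-1.4,-0.7],20,1],[[-2.8,-2.1,-0.7],30,1],[[-3.6,-2.8,-0.7],41,1],[[-4.4,-3.5,-0.7],52,1],[[-5.2,-4.2,-0.7],62,1],[[-5.8,-5.0,-0.7],73,1],[[-6.4,-5.8,-0.7],83,1],[[-7.0,-6.5,-0.6],94,1],[[-7.6,-7.2,-0.6],104,1],[[-8.2,-8.0,-0.5],114,1],[[-8.8,-8.8,-0.5],125,1]]'

```text
t: 2.0
tcp_pos: [514.6, -125.2, 252.6]
tcp_rot: [[0.839, 0.543, 0.0], [0.543, -0.839, 0.0], [0.0, -0.0, -1.0]]
wrist_force: [0.9, 0.2, 0.5]
opening: 1.001
grip_force: 0.0
```

```bash
python3 -c "
from h import *
goto(520,-165,250,-10)"
```

```text
shift [-0.285  0.606  0.043] turn 42.9 h0 32.91
```

Request:
drive_tool --plan '[[[-0.1,0.2,0],10,0.5],[[-0.2,0.4,0],20,0.5],[[-0.29,0.6,0],30,0.5],[[-0.29,0.6,0.04],40,0.5],[[-0.29,0.6,0.04],43,0.5],[[-0.29,0.6,0.04],43,0.5]]'

```text
t: 2.75
tcp_pos: [519.7, -162.8, 250.4]
tcp_rot: [[0.986, -0.169, 0.0], [-0.169, -0.986, -0.0], [0.0, 0.0, -1.0]]
wrist_force: [0.5, -0.6, -0.8]
opening: 0.497
grip_force: 0.0
```

```bash
python3 - <<'E'
from h import *
np.set_printoptions(precision=1,suppress=True)
im,dp,P=grab("wrist"); w=cloud(dp,P); np.save("w1.npy",w); np.save("w1im.npy",im); save(im,"w1.png",None,1.4)
for t in ("press","collar_top","bar","cradle","bar_tip"):
    for r in arm.cut_out("wrist",t)[:3]:
        m=r["region"]; q=w[m]; print(t,round(r["p"],2),r["rect"],np.nanmedian(q,0))
def fit(q):
    r=cv2.fitLine(q[:,:2].astype(np.float32),cv2.DIST_HUBER,0,.01,.01).ravel(); return r,np.degrees(np.arctan2(r[1],r[0])),len(q)
n=(abs(w[...,0]-510)<120)&(abs(w[...,1]+278)<70)
for lo,hi in((45,75),(50,57),(57,63)):
    print(fit(w[n&(w[...,2]>lo)&(w[...,2]<hi)]))
# collar top / post top circles
c=(np.hypot(w[...,0]-583,w[...,1]+52)<70)
for lo,hi in((109,122),(140,156),):
    m=c&(w[...,2]>lo)&(w[...,2]<hi); q=w[m][:,:2].astype(np.float32); print(lo,len(q),np.median(w[m][:,2]),cv2.minEnclosingCircle(q),q.mean(0))
E
```

```text
press 0.76 [80.0, 51.7, 188.3, 172.2] [595.3 -68.5  29. ]
collar_top 0.9 [105.2, 105.8, 93.8, 90.3] [593.4 -58.7 112.1]
bar 0.88 [473.8, 186.6, 54.3, 51.6] [ 426.1 -453.4   13.3]
bar 0.83 [363.4, 108.6, 37.4, 122.4] [ 502.5 -280.4   59.3]
cradle 0.76 [344.3, 116.1, 65.0, 118.2] [ 520.1 -277.     8.8]
bar_tip 0.8 [365.5, 109.7, 40.1, 122.4] [ 501.8 -280.4   59.5]
bar_tip 0.74 [472.0, 189.1, 57.9, 44.1] [ 428.  -451.6   13.1]
(array([   1. ,   -0.3,  517.6, -284.6], dtype=float32), np.float32(-17.486073), 2243)
(array([   0.9,   -0.4,  540.4, -290.4], dtype=float32), np.float32(-21.581047), 767)
(array([   1. ,   -0.3,  487.5, -276.7], dtype=float32), np.float32(-16.810518), 1207)
109 5338 112.23676160865153 ((571.3585815429688, -52.536869049072266), 68.80821990966797) [589.7 -52.5]
140 1000 149.86826506406933 ((589.7321166992188, -48.30356979370117), 14.636588096618652) [590.2 -50.2]
```

View pics/w1.png

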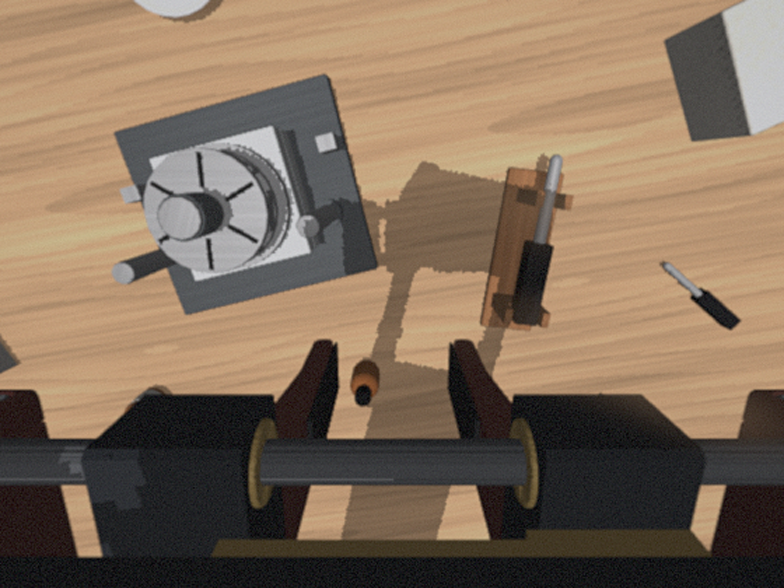

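The wrist view shows the collar top with its six marks, e.g. (200,165), (243,188), (240,240) and (208,255). Pillar tops are at (124,272) and (309,225). The bar lies in the cradle with its handle at (533,283) and its tip at (556,157).

```bash
python3 - <<'E'
from h import *
np.set_printoptions(precision=1,suppress=True)
w=np.load("w1.npy"); im=np.load("w1im.npy"); P=par("wrist",arm.observe())
# pillars
for u,v in((124,272),(309,225)):
    u/=1.4;v/=1.4; print("pillar",onplane([[u,v]],120,P))
pl=onplane([[124/1.4,272/1.4],[309/1.4,225/1.4]],120,P)[:,:2]; d=pl[0]-pl[1]; yaw=np.degrees(np.arctan2(d[1],d[0]))-90
print("len",np.hypot(*d),"yaw",yaw,"origin",pl.mean(0)+25*np.array([np.cos(np.radians(yaw)),np.sin(np.radians(yaw))]))
# collar top disc by height, restricted
m=(abs(w[...,2]-112.3)<2.5)&(np.hypot(w[...,0]-590,w[...,1]+50)<46)
q=w[m][:,:2].astype(np.float32); h=cv2.convexHull(q); print("collar",cv2.minEnclosingCircle(q),cv2.fitEllipse(h), np.median(w[m][:,2]))
c=np.array(cv2.minEnclosingCircle(q)[0])
g=cv2.cvtColor(im,cv2.COLOR_RGB2GRAY); W=onplane(np.stack(np.meshgrid(np.arange(560),np.arange(420)),-1).reshape(-1,2),113,P)[:,:2].reshape(420,560,2)-c
r=np.hypot(W[...,0],W[...,1]); a=np.degrees(np.arctan2(W[...,1],W[...,0]))%60
s=(r>24)&(r<38)
print("marks mod60 profile"); 
for k in range(0,60,3):
    print(k,int(np.mean(g[s&(a>=k)&(a<k+3)])),end="; ")
# bar
n=(abs(w[...,0]-510)<120)&(abs(w[...,1]+278)<70)&(w[...,2]>48)
dark=n&(im.max(-1)<60)&(w[...,2]>55); q=w[dark]; 
box=cv2.minAreaRect(q[:,:2].astype(np.float32)); print("\nhandle",box,np.median(q[:,2]))
b=np.array(box[0]); A=np.radians(-16.8); e=np.array([np.cos(A),np.sin(A)])
gray=n&(im.min(-1)>70)&(np.ptp(im.astype(int),axis=-1)<25); q=w[gray]; print("pin",cv2.minAreaRect(q[:,:2].astype(np.float32)),np.median(q[:,2]))
E
```

```text
pillar [[560.4  14.3 120. ]]
pillar [[ 570.1 -117.1  120. ]]
len 131.75040706952785 yaw 4.223753265187327 origin [590.2 -49.6]
collar ((590.0299682617188, -48.14671325683594), 42.2043342590332) ((589.9100341796875, -48.3030891418457), (83.30015563964844, 83.85149383544922), 164.93365478515625) 112.16679073956789
marks mod60 profile
0 168; 3 169; 6 169; 9 170; 12 171; 15 172; 18 172; 21 170; 24 171; 27 171; 30 171; 33 171; 36 171; 39 172; 42 171; 45 135; 48 57; 51 105; 54 165; 57 170; 
handle ((500.77996826171875, -242.80673217773438), (91.9040756225586, 78.17561340332031), 74.64474487304688) 347.3615384018456
pin ((551.8463134765625, -296.4007873535156), (9.88572883605957, 68.52713775634766), 74.24998474121094) 54.61851196601356
```

```bash
python3 - <<'E'
from h import *
np.set_printoptions(precision=1,suppress=True)
w=np.load("w1.npy"); im=np.load("w1im.npy")
n=(abs(w[...,0]-510)<120)&(abs(w[...,1]+278)<70)&(w[...,2]>56)&(w[...,2]<64)&(im.max(-1)<75)
n=cv2.morphologyEx(n.astype(np.uint8),cv2.MORPH_OPEN,np.ones((3,3)))>0
q=w[n]; print(cv2.minAreaRect(q[:,:2].astype(np.float32)),np.median(q[:,2]),len(q),cv2.fitLine(q[:,:2].astype(np.float32),cv2.DIST_HUBER,0,.01,.01).ravel())
goto(485,-276.5,110,-16.5); goto(485,-276.5,31,-16.5)
E
```

```text
((486.33026123046875, -276.6030578613281), (19.628028869628906, 68.57455444335938), 74.0389633178711) 60.40422420522228 990 [   1.    -0.3  487.5 -276.1]
shift [-0.2  2.   2.3] turn 6.8 h0 -9.7
shift [-0.2  2.   3.7] turn 6.8 h0 -9.7
```

Request:
drive_tool --plan '[[[-0.1,0.8,0.5],3,0.5],[[-0.23,1.6,1.2],6.3,0.5],[[-0.23,1.96,2.0],6.3,0.5],[[-0.23,1.96,2.3],6.3,0.5]]'

```text
t: 3.55
tcp_pos: [484.2, -276.7, 108.5]
tcp_rot: [[0.96, -0.278, -0.005], [-0.278, -0.96, 0.003], [-0.005, -0.002, -1.0]]
wrist_force: [0.2, 0.5, -0.6]
opening: 0.499
grip_force: 0.0
```

```bash
python3 - <<'E'
from h import *
np.set_printoptions(precision=2,suppress=True)
for (z) in (110,31): goto(486,-276.5,z,-16.2)
im,dp,P=grab("wrist"); save(im,"w2.png",None,1.2)
E
```

```text
shift [ 0.03 -0.01 -0.03] turn 0.0 h0 -16.16
shift [ 0.03 -0.01  1.29] turn 0.0 h0 -16.16
```

View pics/w2.png

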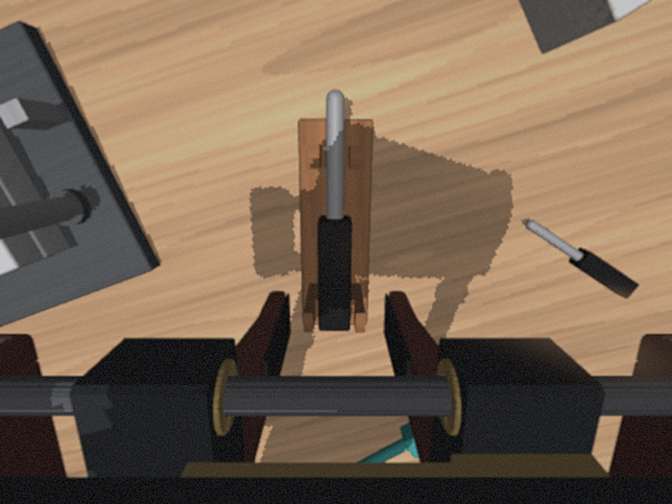

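The bar is straight along the tool's axis and centred between the fingers, so I'll descend and grip.

Request:
drive_tool --plan '[[[0.02,0,0.6],0,0.5],[[0.02,0,1.1],0,0.5],[[0.02,0,1.29],0,0.5],[[0.02,0,1.29],0,0.4],[[0.02,0,1.29],0,0.1],[[0.02,0,1.29],0,0.1],[[0.02,0,1.29],0,0.1],[[0.02,0,1.29],0,0.1]]' --grip_force 50

```text
t: 4.6
tcp_pos: [488.2, -277.1, 36.7]
tcp_rot: [[0.961, -0.276, 0.003], [-0.276, -0.961, -0.001], [0.003, 0.001, -1.0]]
wrist_force: [-0.2, 0.9, 5.6]
opening: 0.223
grip_force: 50.0
```

```bash
python3 - <<'E'
from h import *
s=arm.observe(); print(s["tcp_pos"],s["wrist_force"],s["torque"],s["t"])
im,dp,P=grab("wrist"); s=arm.observe(); print(s["tcp_pos"],s["wrist_force"])
E
```

```text
[ 488.23741983 -277.10226853   36.74634293] [-0.21394478  0.86159652  5.5507805 ] [0.21227122 0.14799198 0.04774457] 4.6
[ 488.22829983 -277.11604152   36.73938819] [0.51248311 0.59037359 5.66839241]
```

Request:
drive_tool --plan '[[[0,0,0],0,0.1],[[0,0,0],0,0.1]]'

```text
t: 4.9
tcp_pos: [488.2, -277.1, 36.7]
tcp_rot: [[0.961, -0.276, 0.003], [-0.276, -0.961, -0.001], [0.003, 0.001, -1.0]]
wrist_force: [-0.1, 0.8, 6.7]
opening: 0.222
grip_force: 50.0
```

```bash
cat >> h.py <<'E'
C=np.array([590,-48.6])
def polar(r,a,z,st=None):
    p=C+r*np.array([np.cos(np.radians(a)),np.sin(np.radians(a))]); goto(p[0],p[1],z,a-180,st)
E
python3 - <<'E'
from h import *
polar(175,229.5,130); polar(158,229.5,84.3)
E
```

```text
shift [-0.625 -1.473 -1.557] turn -65.5 h0 -16.03
shift [-0.51  -1.731 -0.795] turn -65.5 h0 -16.03
```

Request:
drive_tool --plan '[[[0,0,-0.4],0,0.1],[[0,0,-0.9],0,0.1],[[0,0,-1.3],0,0.1],[[0,0,-1.5],0,0.1]]'

```text
t: 5.4
tcp_pos: [487.6, -277.0, 126.3]
tcp_rot: [[0.961, -0.276, 0.001], [-0.276, -0.961, -0.001], [0.001, 0.0, -1.0]]
wrist_force: [0.0, 0.4, -1.2]
opening: 0.227
grip_force: 50.0
```

Request:
drive_tool --plan '[[[-0.2,-0.2,0],-10,0.1],[[-0.4,-0.5,0],-20,0.1],[[-0.6,-0.8,0],-30,0.1],[[-0.62,-1.1,0],-40,0.1],[[-0.62,-1.47,0],-50,0.1],[[-0.62,-1.47,0],-60,0.1],[[-0.62,-1.47,0.3],-65.5,0.1],[[-0.62,-1.47,0.68],-65.5,0.1],[[-0.62,-1.47,0.68],-65.5,0.1],[[-0.62,-1.47,0.68],-65.5,0.1]]'

```text
t: 6.65
tcp_pos: [476.0, -181.7, 84.5]
tcp_rot: [[0.65, 0.76, 0.0], [0.76, -0.65, -0.0], [-0.0, 0.0, -1.0]]
wrist_force: [0.2, 0.1, -1.6]
opening: 0.224
grip_force: 50.0
```

```bash
cat > look.py <<'E'
from h import *
import sys
np.set_printoptions(precision=2,suppress=True)
def look(name=None,wide=45):
    im,dp,P=grab("wrist"); w=cloud(dp,P); st=arm.observe(); R=np.array(st["tcp_rot"]).reshape(3,3)
    L=(w-st["tcp_pos"])@R   # tool coords
    g=im.min(-1)>60
    pin=(L[...,0]>38)&(L[...,0]<98)&(abs(L[...,1])<14)&(abs(L[...,2]+13.3+3)<9)&(dp>0)
    q=w[pin]; 
    if len(q)>30:
        box=cv2.minAreaRect(q[:,:2].astype(np.float32)); f=cv2.fitLine(q[:,:2].astype(np.float32),cv2.DIST_HUBER,0,.01,.01).ravel()
        t=np.array(st["tcp_pos"][:2]); h=R[:2,0]; e=f[:2]*np.sign(f[:2]@h); c=C-f[2:]
        print("pin head",np.degrees(np.arctan2(e[1],e[0])),"top z",np.percentile(q[:,2],[50,90]),"offset of axis from C (left +)",e[1]*c[0]-e[0]*c[1], "reach in tool x",np.nanmax(L[pin][:,0]))
    col=(np.hypot(w[...,0]-C[0],w[...,1]-C[1])<43)&(w[...,2]>100)&(w[...,2]<120)
    q=w[col]; z=np.median(q[:,2]); q=q[abs(q[:,2]-z)<3]; print("collar z",z,len(q),cv2.minEnclosingCircle(q[:,:2].astype(np.float32)))
    W=onplane(np.stack(np.meshgrid(np.arange(560),np.arange(420)),-1).reshape(-1,2),z,P)[:,:2].reshape(420,560,2)-C
    r=np.hypot(W[...,0],W[...,1]); a=np.degrees(np.arctan2(W[...,1],W[...,0]))%60
    s=col&(abs(w[...,2]-z)<3)&(r>22)&(r<39)&(im.max(-1)<90)
    print("marks mod 60",np.degrees(np.angle(np.mean(np.exp(1j*np.radians(a[s]*6)))))/6%60,s.sum())
    if name: save(im,name,None,1.2)
    print(st["t"],st["tcp_pos"],st["wrist_force"],st["torque"])
if __name__=="__main__": look(*sys.argv[1:])
E
python3 look.py w3.png; python3 -c "
from h import *
polar(155,229.5,84.3);polar(123,229.5,84.3)"
```

```text
pin head 49.321306648174605 top z [102.09 103.27] offset of axis from C (left +) -2.0284884622842654 reach in tool x 97.99697198932306
collar z nan 0 ((0.0, 0.0), 0.0)
marks mod 60 nan 0
6.7 [ 476.3  -181.87   85.04] [ 0.82  0.58 -1.84] [-0.11  0.13  0.02]
shift [ 0.336 -0.002  0.012] turn -0.0 h0 49.46
shift [ 0.87  -0.002  0.013] turn -0.0 h0 49.46
  return _methods._mean(a, axis=axis, dtype=dtype,
  ret = ret.dtype.type(ret / rcount)
```

View pics/w3.png

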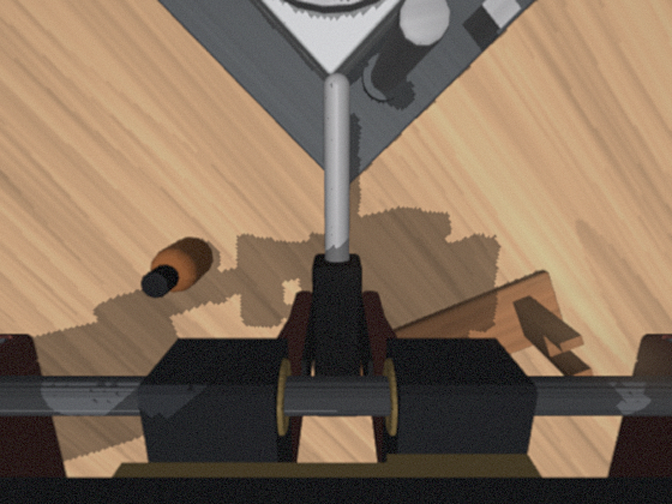

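The pin points up from the fingers, its tip at (337,80), just short of the collar rim. I'll advance a bit to see both at once.

Request:
drive_tool --plan '[[[0.2,0,0],0,0.1],[[0.34,0,0],0,0.1],[[0.34,0,0],0,0.1]]'

```text
t: 7.08
tcp_pos: [489.8, -165.5, 84.4]
tcp_rot: [[0.649, 0.761, 0.0], [0.761, -0.649, -0.0], [0.0, 0.0, -1.0]]
wrist_force: [0.2, 0.3, -0.4]
opening: 0.223
grip_force: 50.0
```

```bash
python3 - <<'E'
from h import *
np.set_printoptions(precision=2,suppress=True)
im,dp,P=grab("wrist"); w=cloud(dp,P); st=arm.observe(); R=np.array(st["tcp_rot"]).reshape(3,3)
L=(w-st["tcp_pos"])@R; print(st["tcp_pos"])
col=(L[...,0]>100)&(w[...,2]>107)&(w[...,2]<118)
q=L[col]; print(len(q),np.median(w[col][:,2]))
# circle fit with R=42 on the near rim: points per tool-y column min x
from scipy.optimize import least_squares
pts=[]
for y in np.arange(-40,41,2):
    k=q[abs(q[:,1]-y)<1]
    if len(k)>2: pts.append((k[:,0].min(),y))
pts=np.array(pts); f=least_squares(lambda p:np.hypot(pts[:,0]-p[0],pts[:,1]-p[1])-42,(155,0),loss="huber"); print("C in tool",f.x,np.abs(f.fun).max(),len(pts))
pin=(L[...,0]>40)&(L[...,0]<125)&(abs(L[...,1])<12)&(abs(L[...,2]+17)<8); k=L[pin]
l=cv2.fitLine(k[:,:2].astype(np.float32),cv2.DIST_HUBER,0,.01,.01).ravel(); print("pin line",l,"tip x",np.percentile(k[:,0],99.5), "top z",np.percentile(w[pin][:,2],[50,75,90,97]))
for x in (45,60,75,90,100): kk=k[abs(k[:,0]-x)<4]; print(x,kk[:,1].min(),kk[:,1].max(),kk[:,1].mean(),np.percentile(kk[:,2],3)+st["tcp_pos"][2]*0)
print("collar rel z",np.median(q[:,2]))
d=col&(im.max(-1)<90); print("dark",d.sum(), L[d][:,:2].mean(0) if d.sum() else "")
save(im[:200],"w4.png",None,1.4)
E
```

```text
[ 489.52 -165.75   84.25]
1738 111.81905269790569
C in tool [154.51  -0.14] 0.3478962442730307 23
pin line [ 1.   -0.   73.12  1.89] tip x 114.60374971459235 top z [102.02 102.79 103.55 107.2 ]
45 -3.014604201600161 6.650564195476686 1.853371225581882 -19.496109408565626
60 -2.8421232288657956 6.541364191908648 1.8552602045899147 -19.443867694130258
75 -2.6981131350612455 6.939673304669412 2.1056208232134495 -19.429488249696874
90 -3.02081058255417 6.7711797858768 1.8911698145078568 -19.227344086464676
100 -2.4460769360822043 6.6803581128063545 1.9428540641880423 -18.793926375880574
collar rel z -27.582083002298326
dark 489 [115.19   0.09]
```

View pics/w4.png

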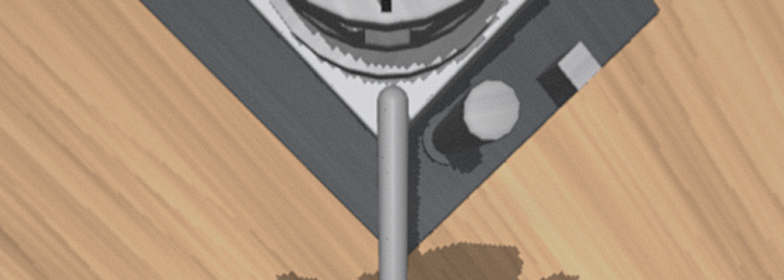

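The mark is at (386,5) and the pin at (393,95), so the pin sits about 2 mm to the right of the hole's axis. A quick refinement of the tip and height before inserting.

```bash
python3 - <<'E'
from h import *
np.set_printoptions(precision=2,suppress=True)
im,dp,P=grab("wrist"); w=cloud(dp,P); st=arm.observe(); R=np.array(st["tcp_rot"]).reshape(3,3)
L=(w-st["tcp_pos"])@R
t=onplane([[393/1.4,87/1.4]],97.5,P); print("tip tool x",(t-st["tcp_pos"])@R)
for x in (50,70,90,98,102,106): 
    k=L[(abs(L[...,0]-x)<3)&(abs(L[...,1]-1.9)<1)&(abs(L[...,2]+17)<8)]; print(x,len(k),np.median(k[:,2]) if len(k) else "")
E
```

```text
tip tool x [[ 99.39   2.19 -13.32]]
50 64 -18.500079774617127
70 67 -18.294007060813797
90 75 -18.34386890530121
98 54 -17.75764767375415
102 7 -15.888192953395752
106 0
```

Request:
drive_tool --plan '[[[0,-0.033,0.015],0,0.1],[[0.1,-0.033,0.015],0,0.1],[[0.2,-0.033,0.015],0,0.1],[[0.3,-0.033,0.015],0,0.1],[[0.3,-0.033,0.015],0,0.1]]'

```text
t: 7.8
tcp_pos: [499.7, -150.7, 83.2]
tcp_rot: [[0.649, 0.761, -0.0], [0.761, -0.649, 0.0], [0.0, -0.0, -1.0]]
wrist_force: [0.4, -0.1, -1.0]
opening: 0.223
grip_force: 50.0
```

Request:
drive_tool --plan '[[[0.08,0,0],0,0.1],[[0.16,0,0],0,0.1],[[0.23,0,0],0,0.1],[[0.23,0,0],0,0.1],[[0.23,0,0],0,0.1]]'

```text
t: 8.43
tcp_pos: [508.3, -140.7, 83.2]
tcp_rot: [[0.65, 0.76, -0.0], [0.76, -0.65, -0.0], [-0.0, -0.0, -1.0]]
wrist_force: [0.0, 0.4, -2.2]
opening: 0.227
grip_force: 50.0
```

```bash
python3 - <<'E'
from h import *
np.set_printoptions(precision=2,suppress=True)
im,dp,P=grab("wrist"); w=cloud(dp,P); st=arm.observe(); R=np.array(st["tcp_rot"]).reshape(3,3)
L=(w-st["tcp_pos"])@R; print(st["tcp_pos"],st["wrist_force"])
q=L[(np.hypot(L[...,0]-122,L[...,1])<60)&(w[...,2]>108)&(w[...,2]<115)]
print(len(q),cv2.minEnclosingCircle(q[:,:2].astype(np.float32)),np.median(q[:,2]))
q=L[(np.hypot(L[...,0]-122,L[...,1])<30)&(w[...,2]>144)&(w[...,2]<155)]; print("post",cv2.minEnclosingCircle(q[:,:2].astype(np.float32)))
# arc plan: C true in tool
E
```

```text
[ 508.32 -140.77   83.25] [ 0.27  0.19 -1.24]
16046 ((116.82589721679688, 1.5336456298828125), 41.379459381103516) -29.019793346173977
post ((0.0, 0.0), 0.0)
```

Request:
drive_tool --plan '[[[0.015,-0.251,0.003],7,0.1],[[0.061,-0.498,0.007],14,0.1],[[0.137,-0.738,0.01],21,0.1],[[0.241,-0.966,0.013],28,0.1]]'

```text
t: 8.98
tcp_pos: [473.5, -92.6, 82.6]
tcp_rot: [[0.933, 0.361, 0.001], [0.361, -0.933, -0.001], [0.0, 0.002, -1.0]]
wrist_force: [0.9, -1.5, -1.7]
opening: 0.226
grip_force: 50.0
```

```bash
cat > arc.py <<'E'
from h import *
import sys
C2=np.array([588.8,-47.2])
def arc(step,n,r=None):
    st=arm.observe(); R=np.array(st["tcp_rot"]).reshape(3,3); t=np.array(st["tcp_pos"]); c=(R.T@np.append(C2-t[:2],0))[:2]
    v=t[:2]-C2; print("r",np.hypot(*v),"angle",np.degrees(np.arctan2(v[1],v[0]))%360,"heading+180",np.degrees(np.arctan2(R[1,0],R[0,0]))+180,"tool c",c.round(2),"F",np.round(st["wrist_force"],1),"tangential",round(float(np.array(st["wrist_force"])@R[:,1]),2),"z",t[2].round(1))
    p0=-np.array([np.hypot(*c),0])
    rows=[]
    for k in range(1,n+1):
        a=np.radians(step*k); p=np.array([[np.cos(a),-np.sin(a)],[np.sin(a),np.cos(a)]])@p0-p0
        rows.append([[round(float(p[0])/60,3),round(float(p[1])/60,3),round(a*1.6/60,3)],round(step*k,1),0.1])
    print(rows)
if __name__=="__main__": arc(float(sys.argv[1]),int(sys.argv[2]))
E
python3 arc.py 7 10
```

```text
r 123.9051422006486 angle 201.4744085206744 heading+180 201.15994328462932 tool c [123.9   -0.68] F [ 0.9 -1.5 -1.7] tangential 1.78 z 82.6
[[[0.015, -0.252, np.float64(0.003)], 7.0, 0.1], [[0.061, -0.5, np.float64(0.007)], 14.0, 0.1], [[0.137, -0.74, np.float64(0.01)], 21.0, 0.1], [[0.242, -0.969, np.float64(0.013)], 28.0, 0.1], [[0.373, -1.184, np.float64(0.016)], 35.0, 0.1], [[0.53, -1.382, np.float64(0.02)], 42.0, 0.1], [[0.71, -1.559, np.float64(0.023)], 49.0, 0.1], [[0.91, -1.712, np.float64(0.026)], 56.0, 0.1], [[1.128, -1.84, np.float64(0.029)], 63.0, 0.1], [[1.359, -1.941, np.float64(0.033)], 70.0, 0.1]]
```

Request:
drive_tool --plan '[[[0.015,-0.252,0.003],7,0.1],[[0.061,-0.5,0.007],14,0.1],[[0.137,-0.74,0.01],21,0.1],[[0.242,-0.969,0.013],28,0.1],[[0.373,-1.184,0.016],35,0.1],[[0.53,-1.382,0.02],42,0.1],[[0.71,-1.559,0.023],49,0.1],[[0.91,-1.712,0.026],56,0.1],[[1.128,-1.84,0.029],63,0.1],[[1.225,-1.886,0.031],66,0.1],[[1.225,-1.886,0.031],66,0.1]]'

```text
t: 10.35
tcp_pos: [500.5, 40.2, 80.4]
tcp_rot: [[0.713, -0.701, -0.001], [-0.701, -0.713, -0.0], [-0.001, 0.001, -1.0]]
wrist_force: [-1.8, -0.2, -1.1]
opening: 0.223
grip_force: 50.0
```

```bash
cat > meas.py <<'E'
from h import *
from scipy.optimize import least_squares
np.set_printoptions(precision=2,suppress=True)
import sys
im,dp,P=grab("wrist"); w=cloud(dp,P); st=arm.observe(); R=np.array(st["tcp_rot"]).reshape(3,3)
L=(w-st["tcp_pos"])@R
c0=(R.T@np.append(np.array([588.8,-47.2])-np.array(st["tcp_pos"])[:2],0))[:2]+[0,1.9]
m=(np.hypot(L[...,0]-c0[0],L[...,1]-c0[1])<46)&(w[...,2]>104)&(w[...,2]<115)
q=L[m]; z=np.median(q[:,2]); q=q[abs(q[:,2]-z)<2]
pts=[]
for y in np.arange(c0[1]-36,c0[1]+37,2):
    k=q[abs(q[:,1]-y)<1]
    if len(k)>2: pts.append((np.percentile(k[:,0],1),y))
pts=np.array(pts); f=least_squares(lambda p:np.hypot(pts[:,0]-p[0],pts[:,1]-p[1])-42,c0,loss="soft_l1"); c=f.x
print("C tool(cam)",c,"expected",c0,"rms",np.std(f.fun),"collar top rel z",z,"hole rel",z+15)
G=onplane(np.stack(np.meshgrid(np.arange(560),np.arange(420)),-1).reshape(-1,2),st["tcp_pos"][2]-z,P).reshape(420,560,3)
D=((G-st["tcp_pos"])@R)[...,:2]-c; r=np.hypot(D[...,0],D[...,1]); a=np.degrees(np.arctan2(D[...,1],D[...,0]))
s=m&(abs(L[...,2]-z)<3)&(r>22)&(r<38)&(im.max(-1)<90)
an=np.degrees(np.angle(np.mean(np.exp(1j*np.radians(a[s]*6)))))/6
h=np.degrees(np.arctan2(R[1,0],R[0,0]))
print("dark",s.sum(),"mark minus tool x (tool sense, mod60)",an,"world hole angle mod60",(h-an+180)%60, "heading+180",h+180)
pin=(L[...,0]>40)&(L[...,0]<c[0]-45)&(abs(L[...,1]-1.9)<8)&(abs(L[...,2]+15)<8); k=L[pin]
if len(k)>20:
    l=cv2.fitLine(k[:,:2].astype(np.float32),cv2.DIST_HUBER,0,.01,.01).ravel(); e=l[:2]*np.sign(l[0])
    print("pin skew deg",np.degrees(np.arctan2(e[1],e[0])),"pin y at x=60",l[3]+e[1]/e[0]*(60-l[2]),"lateral miss at C",l[3]+e[1]/e[0]*(c[0]-l[2])-c[1],"pin top",np.median(k[abs(k[:,1]-1.9)<1.2][:,2]))
print(st["t"],st["tcp_pos"],st["wrist_force"])
if len(sys.argv)>1: save(im,sys.argv[1],None,1.2)
E
python3 meas.py; python3 arc.py 1 1
```

```text
C tool(cam) [125.97   0.29] expected [124.16   2.21] rms 0.1670217623394913 collar top rel z -29.32549382251149 hole rel -14.32549382251149
dark 1016 mark minus tool x (tool sense, mod60) -3.6021549431810986 world hole angle mod60 19.13296594524857 heading+180 135.53081100206748
pin skew deg -0.49547166 pin y at x=60 0.55550873 lateral miss at C -0.30994084565467145 pin top -18.15334400436266
10.4 [500.42  40.    80.47] [-1.64 -1.25 -0.66]
r 124.15875616291181 angle 135.3869452909863 heading+180 135.53081100206748 tool c [124.16   0.31] F [-1.6 -1.3 -0.7] tangential 2.05 z 80.5
[[[0.0, -0.036, np.float64(0.0)], 1.0, 0.1]]
```

Request:
drive_tool --plan '[[[-0.2,0,-0.01],-1,0.1],[[-0.5,0,-0.015],-1,0.1],[[-0.75,0,-0.015],-1,0.1],[[-0.704,0.489,-0.015],-10,0.1],[[-0.577,0.963,-0.015],-20,0.1],[[-0.37,1.409,-0.015],-30,0.1],[[-0.088,1.811,-0.015],-40,0.1],[[0.259,2.158,-0.015],-50,0.1],[[0.661,2.44,-0.015],-60,0.1],[[0.818,2.523,-0.015],-63.6,0.1],[[0.818,2.523,-0.015],-63.6,0.1]]'

```text
t: 11.78
tcp_pos: [429.4, -101.9, 81.6]
tcp_rot: [[0.945, 0.326, 0.0], [0.326, -0.945, 0.0], [0.0, -0.0, -1.0]]
wrist_force: [0.1, 0.1, -1.5]
opening: 0.222
grip_force: 50.0
```

```bash
python3 meas.py w5.png; python3 arc.py 1 1
```

```text
r 168.4663555163538 angle 198.7947296583964 heading+180 198.99488688088167 tool c [168.47   0.59] F [ 0.4  0.3 -1.5] tangential -0.12 z 81.6
[[[0.0, -0.049, np.float64(0.0)], 1.0, 0.1]]
  return _methods._mean(a, axis=axis, dtype=dtype,
  ret = ret.dtype.type(ret / rcount)
Traceback (most recent call last):
  File "meas.py", line 14, in <module>
    pts=np.array(pts); f=least_squares(lambda p:np.hypot(pts[:,0]-p[0],pts[:,1]-p[1])-42,c0,loss="soft_l1"); c=f.x
                         ~~~~~~~~~~~~~^^^^^^^^^^^^^^^^^^^^^^^^^^^^^^^^^^^^^^^^^^^^^^^^^^^^^^^^^^^^^^^^^^^^^
  File "meas.py", line 14, in <lambda>
    pts=np.array(pts); f=least_squares(lambda p:np.hypot(pts[:,0]-p[0],pts[:,1]-p[1])-42,c0,loss="soft_l1"); c=f.x
                                                         ~~~^^^^^
IndexError: too many indices for array: array is 1-dimensional, but 2 were indexed
```

Too far out to see the collar, so I'll advance 14 mm (tip still outside).

Request:
drive_tool --plan '[[[0.15,0.01,0],0,0.1],[[0.23,0.01,0],0,0.1],[[0.23,0.01,0],0,0.1]]'

```text
t: 12.2
tcp_pos: [443.1, -97.6, 81.4]
tcp_rot: [[0.945, 0.328, -0.0], [0.328, -0.945, 0.0], [-0.0, -0.0, -1.0]]
wrist_force: [-0.9, -0.0, -1.4]
opening: 0.225
grip_force: 50.0
```

```bash
python3 meas.py 2>&1 | tail -5; python3 arc.py 1 1
```

```text
C tool(cam) [155.05   0.92] expected [154.42   1.85] rms 0.16906461319246383 collar top rel z -27.861440068997126 hole rel -12.861440068997126
dark 51 mark minus tool x (tool sense, mod60) 0.9437734741193236 world hole angle mod60 18.164539522423894 heading+180 199.10831299654322
pin skew deg 0.034124084 pin y at x=60 1.9026741 lateral miss at C 1.0365568276674442 pin top -18.367566804847083
12.25 [442.9  -97.8   81.42] [-0.26 -0.18 -1.68]
r 154.42133221169595 angle 199.12841768892622 heading+180 199.10831299654322 tool c [ 1.5442e+02 -5.0000e-02] F [-0.3 -0.2 -1.7] tangential 0.09 z 81.4
[[[0.0, -0.045, np.float64(0.0)], 1.0, 0.1]]
```

Request:
drive_tool --plan '[[[0.1,-0.017,0.008],0,0.1],[[0.2,-0.017,0.008],0,0.1],[[0.3,-0.017,0.008],0,0.1],[[0.4,-0.017,0.008],0,0.1],[[0.53,-0.017,0.008],0,0.1],[[0.53,-0.017,0.008],0,0.1]]'

```text
t: 13.0
tcp_pos: [472.9, -86.7, 80.9]
tcp_rot: [[0.945, 0.327, -0.0], [0.327, -0.945, 0.0], [-0.0, -0.0, -1.0]]
wrist_force: [0.3, -0.1, -0.5]
opening: 0.223
grip_force: 50.0
```

```bash
python3 meas.py; python3 arc.py 5 3
```

```text
C tool(cam) [124.05   1.71] expected [122.76   2.5 ] rms 0.1768458695972487 collar top rel z -28.83765737172594 hole rel -13.837657371725939
dark 1011 mark minus tool x (tool sense, mod60) 1.1884541135551727 world hole angle mod60 17.895859292594565 heading+180 199.08431340614976
pin skew deg 0.21331596 pin y at x=60 1.9764324 lateral miss at C 0.5086802313445822 pin top -18.351003239713307
13.05 [472.59 -86.77  80.89] [-0.73  0.3  -1.63]
r 122.76560431616332 angle 198.8040199310188 heading+180 199.08431340614976 tool c [122.76   0.6 ] F [-0.7  0.3 -1.6] tangential -0.52 z 80.9
[[[0.008, -0.178, np.float64(0.002)], 5.0, 0.1], [[0.031, -0.355, np.float64(0.005)], 10.0, 0.1], [[0.07, -0.53, np.float64(0.007)], 15.0, 0.1]]
```

Request:
drive_tool --plan '[[[0.008,-0.178,0.002],5,0.1],[[0.031,-0.355,0.005],10,0.1],[[0.07,-0.53,0.007],15,0.1],[[0.07,-0.53,0.007],15,0.1]]'

```text
t: 13.55
tcp_pos: [465.8, -55.5, 80.6]
tcp_rot: [[0.997, 0.072, -0.0], [0.072, -0.997, -0.001], [-0.0, 0.001, -1.0]]
wrist_force: [-0.8, -1.7, -1.1]
opening: 0.226
grip_force: 50.0
```

```bash
python3 arc.py 2.5 3; python3 meas.py
```

```text
r 123.25204710579999 angle 183.8652429345284 heading+180 184.13172150717608 tool c [123.25   0.57] F [-0.8 -1.7 -1.1] tangential 1.68 z 80.6
[[[0.002, -0.09, np.float64(0.001)], 2.5, 0.1], [[0.008, -0.179, np.float64(0.002)], 5.0, 0.1], [[0.018, -0.268, np.float64(0.003)], 7.5, 0.1]]
C tool(cam) [124.77   1.33] expected [123.25   2.39] rms 0.13027611590315272 collar top rel z -28.908572225449937 hole rel -13.908572225449937
dark 1001 mark minus tool x (tool sense, mod60) -4.085893264660796 world hole angle mod60 8.266770227670662 heading+180 184.18087696300987
pin skew deg -0.44298756 pin y at x=60 1.9829776 lateral miss at C 0.15009535435896937 pin top -18.311503693261855
13.6 [465.85 -55.7   80.6 ] [-0.14 -1.06 -1.25]
```

Request:
drive_tool --plan '[[[0.002,-0.09,0.001],2.5,0.1],[[0.008,-0.179,0.002],5,0.1],[[0.008,-0.179,0.002],5,0.1]]'

```text
t: 13.98
tcp_pos: [465.6, -45.1, 80.4]
tcp_rot: [[1.0, -0.015, -0.0], [-0.015, -1.0, -0.0], [-0.0, 0.0, -1.0]]
wrist_force: [-1.0, -1.8, -1.2]
opening: 0.222
grip_force: 50.0
```

Request:
drive_tool --plan '[[[0.002,-0.09,0.001],2.5,0.1],[[0.008,-0.179,0.002],5,0.1],[[0.008,-0.179,0.002],5,0.1]]'

```text
t: 14.35
tcp_pos: [466.3, -34.3, 80.3]
tcp_rot: [[0.995, -0.101, -0.0], [-0.101, -0.995, -0.0], [-0.0, 0.0, -1.0]]
wrist_force: [-1.4, -1.8, -1.6]
opening: 0.222
grip_force: 50.0
```

Request:
drive_tool --plan '[[[0.002,-0.09,0.001],2.5,0.1],[[0.008,-0.179,0.002],5,0.1],[[0.008,-0.179,0.002],5,0.1]]'

```text
t: 14.72
tcp_pos: [467.6, -24.4, 80.1]
tcp_rot: [[0.982, -0.189, -0.001], [-0.189, -0.982, -0.002], [-0.001, 0.002, -1.0]]
wrist_force: [-2.8, -5.5, -1.9]
opening: 0.226
grip_force: 50.1
```

Request:
drive_tool --plan '[[[0.002,-0.09,0.001],2.5,0.1],[[0.008,-0.179,0.002],5,0.1],[[0.008,-0.179,0.002],5,0.1]]'

```text
t: 15.1
tcp_pos: [469.4, -15.6, 79.9]
tcp_rot: [[0.961, -0.276, -0.003], [-0.276, -0.961, -0.005], [-0.002, 0.006, -1.0]]
wrist_force: [-5.3, -9.8, 1.2]
opening: 0.223
grip_force: 50.4
```

```bash
python3 arc.py 2.5 3; python3 meas.py
```

```text
r 123.46644769877273 angle 165.17879122549266 heading+180 164.0008864173617 tool c [123.44  -2.54] F [-5.3 -9.8  1.2] tangential 10.91 z 79.9
[[[0.002, -0.09, np.float64(0.001)], 2.5, 0.1], [[0.008, -0.179, np.float64(0.002)], 5.0, 0.1], [[0.018, -0.269, np.float64(0.003)], 7.5, 0.1]]
C tool(cam) [125.2   -1.88] expected [123.45  -0.66] rms 0.13902967395588875 collar top rel z -29.35623922516958 hole rel -14.356239225169581
dark 1013 mark minus tool x (tool sense, mod60) -11.326032824493959 world hole angle mod60 55.345961429084525 heading+180 164.01992860459058
pin skew deg 1.385463 pin y at x=60 2.6025038 lateral miss at C 6.056133045055331 pin top -18.410867483916412
15.15 [469.42 -15.68  79.91] [ -5.19 -10.01  -0.15]
```

Request:
drive_tool --plan '[[[0.004,0.12,0],-3.5,0.1],[[0.015,0.25,0],-7,0.1],[[0.05,0.25,-0.008],-7,0.1],[[0.085,0.25,-0.008],-7,0.1],[[0.085,0.25,-0.008],-7,0.1]]'

```text
t: 15.78
tcp_pos: [471.7, -28.7, 80.6]
tcp_rot: [[0.988, -0.155, 0.001], [-0.155, -0.988, -0.0], [0.001, 0.0, -1.0]]
wrist_force: [0.2, -1.2, -1.7]
opening: 0.227
grip_force: 50.0
```

```bash
python3 arc.py 3 5; python3 meas.py;python3 -c "
from h import *
print(arm.observe()['torque'])"
```

```text
r 118.5177269939021 angle 171.00677900717926 heading+180 171.06795645346355 tool c [118.52   0.13] F [ 0.2 -1.2 -1.7] tangential 1.12 z 80.6
[[[0.003, -0.103, np.float64(0.001)], 3.0, 0.1], [[0.011, -0.206, np.float64(0.003)], 6.0, 0.1], [[0.024, -0.309, np.float64(0.004)], 9.0, 0.1], [[0.043, -0.411, np.float64(0.006)], 12.0, 0.1], [[0.067, -0.511, np.float64(0.007)], 15.0, 0.1]]
C tool(cam) [120.33   0.79] expected [118.58   2.02] rms 0.1565562096317947 collar top rel z -28.43230317336755 hole rel -13.43230317336755
dark 943 mark minus tool x (tool sense, mod60) -4.705103481461852 world hole angle mod60 55.77463793337736 heading+180 171.06953445191553
pin skew deg -0.26078936 pin y at x=60 1.9493583 lateral miss at C 0.8858214588031208 pin top -18.38979438447945
15.825 [471.67 -28.68  80.63] [ 1.99 -1.79 -1.98]
[-0.30169587  0.01280115 -0.13003343]
```

Request:
drive_tool --plan '[[[0.003,-0.103,0.001],3,0.1],[[0.011,-0.206,0.003],6,0.1],[[0.024,-0.309,0.004],9,0.1],[[0.043,-0.411,0.006],12,0.1],[[0.067,-0.511,0.007],15,0.1],[[0.067,-0.511,0.007],15,0.1]]'

```text
t: 16.58
tcp_pos: [478.8, -1.8, 80.0]
tcp_rot: [[0.912, -0.409, -0.004], [-0.409, -0.912, -0.006], [-0.001, 0.007, -1.0]]
wrist_force: [-7.2, -12.5, 0.7]
opening: 0.223
grip_force: 50.6
```

```bash
python3 arc.py 3 5; python3 meas.py;python3 -c "
from h import *
print(arm.observe()['torque'])"
```

```text
r 119.03501246701597 angle 157.57067399604796 heading+180 155.84161126827337 tool c [118.98  -3.59] F [ -7.2 -12.5   0.7] tangential 14.37 z 80.0
[[[0.003, -0.104, np.float64(0.001)], 3.0, 0.1], [[0.011, -0.207, np.float64(0.003)], 6.0, 0.1], [[0.024, -0.31, np.float64(0.004)], 9.0, 0.1], [[0.043, -0.412, np.float64(0.006)], 12.0, 0.1], [[0.068, -0.513, np.float64(0.007)], 15.0, 0.1]]
C tool(cam) [120.88  -3.08] expected [118.99  -1.7 ] rms 0.15524837800078534 collar top rel z -29.014448209081067 hole rel -14.014448209081067
dark 971 mark minus tool x (tool sense, mod60) -13.281452571301275 world hole angle mod60 49.14746362006687 heading+180 155.86601104876559
pin skew deg 1.1191385 pin y at x=60 2.640797 lateral miss at C 6.908360240812904 pin top -18.631723019176068
16.625 [478.74  -1.84  79.99] [ -6.58 -11.93   0.74]
[-2.00115852  1.07756697 -1.05631105]
```

Request:
drive_tool --plan '[[[0.003,-0.104,0.001],3,0.1],[[0.011,-0.207,0.003],6,0.1],[[0.024,-0.31,0.004],9,0.1],[[0.043,-0.412,0.006],12,0.1],[[0.068,-0.513,0.007],15,0.1],[[0.068,-0.513,0.007],15,0.1]]'

```text
t: 17.38
tcp_pos: [494.1, 25.3, 79.2]
tcp_rot: [[0.776, -0.631, -0.006], [-0.631, -0.776, -0.005], [-0.002, 0.007, -1.0]]
wrist_force: [-10.4, -9.1, 2.2]
opening: 0.226
grip_force: 50.6
```

```bash
python3 arc.py 2 3; python3 meas.py w6.png
```

```text
r 119.2779162339715 angle 142.56152273090981 heading+180 140.86510180532503 tool c [119.23  -3.53] F [-10.4  -9.1   2.2] tangential 13.59 z 79.2
[[[0.001, -0.069, np.float64(0.001)], 2.0, 0.1], [[0.005, -0.139, np.float64(0.002)], 4.0, 0.1], [[0.011, -0.208, np.float64(0.003)], 6.0, 0.1]]
C tool(cam) [121.11  -3.2 ] expected [119.21  -1.65] rms 0.15633604546499485 collar top rel z -29.414357543083092 hole rel -14.414357543083092
dark 983 mark minus tool x (tool sense, mod60) -12.795187534990164 world hole angle mod60 33.68550352096213 heading+180 140.890315985972
pin skew deg 1.2608017 pin y at x=60 2.115864 lateral miss at C 6.6623062074661075 pin top -18.888801417354703
17.425 [494.06  25.25  79.26] [-10.05  -9.07   2.8 ]
```

Request:
drive_tool --plan '[[[0.001,-0.052,0.001],1.5,0.1],[[0.003,-0.104,0.002],3,0.1],[[0.003,-0.104,0.002],3,0.1]]'

```text
t: 17.8
tcp_pos: [497.9, 30.1, 79.1]
tcp_rot: [[0.742, -0.671, -0.007], [-0.671, -0.742, -0.004], [-0.002, 0.008, -1.0]]
wrist_force: [-11.7, -8.3, 2.4]
opening: 0.225
grip_force: 50.6
```

```bash
python3 arc.py 2 3; python3 meas.py
```

```text
r 119.3119794468356 angle 139.6269881842677 heading+180 137.87921611777097 tool c [119.26  -3.64] F [-11.7  -8.3   2.4] tangential 14.01 z 79.1
[[[0.001, -0.069, np.float64(0.001)], 2.0, 0.1], [[0.005, -0.139, np.float64(0.002)], 4.0, 0.1], [[0.011, -0.208, np.float64(0.003)], 6.0, 0.1]]
C tool(cam) [121.14  -3.41] expected [119.24  -1.77] rms 0.1580347663865923 collar top rel z -29.532765627093838 hole rel -14.532765627093838
dark 960 mark minus tool x (tool sense, mod60) -12.938752710467584 world hole angle mod60 30.831317708420727 heading+180 137.89256499795314
pin skew deg 1.7594104 pin y at x=60 1.99765 lateral miss at C 7.282564147191439 pin top -18.879204322054655
17.85 [497.88  30.03  79.08] [-11.46  -8.73   2.72]
```

Request:
drive_tool --plan '[[[0.004,0.12,0],-3.5,0.1],[[0.015,0.243,-0.005],-7,0.1],[[0.024,0.311,-0.01],-9,0.1],[[0.024,0.311,-0.01],-9,0.1]]'

```text
t: 18.35
tcp_pos: [488.8, 17.5, 80.2]
tcp_rot: [[0.839, -0.544, -0.0], [-0.544, -0.839, 0.0], [-0.0, -0.0, -1.0]]
wrist_force: [-0.6, -0.6, -1.6]
opening: 0.225
grip_force: 50.0
```

```bash
python3 meas.py
```

```text
C tool(cam) [121.03   0.2 ] expected [119.1    1.88] rms 0.1379198114701867 collar top rel z -28.23209775684779 hole rel -13.23209775684779
dark 942 mark minus tool x (tool sense, mod60) -4.369019888360547 world hole angle mod60 31.399475401720252 heading+180 147.0304555133597
pin skew deg 0.29609138 pin y at x=60 1.0123428 lateral miss at C 1.126162202149417 pin top -18.35168493308737
18.4 [488.87  17.6   80.23] [-1.03 -0.98 -0.59]
```

Request:
drive_tool --plan '[[[-0.15,0.01,0],0,0.1],[[-0.35,0.01,0],0,0.1],[[-0.6,0.01,0],0,0.1],[[-0.95,0.01,0],0,0.1],[[-0.95,0.01,0],0,0.1]]'

```text
t: 19.02
tcp_pos: [439.8, 48.8, 80.4]
tcp_rot: [[0.84, -0.542, 0.001], [-0.542, -0.84, 0.0], [0.0, -0.001, -1.0]]
wrist_force: [-0.4, 0.5, -1.1]
opening: 0.221
grip_force: 50.0
```

```bash
python3 -c "
from h import *
goto(488.2,-277.1,126,-16.03)"
```

```text
shift [ 3.623  4.126 -0.761] turn -16.8 h0 -32.84
```

Request:
drive_tool --plan '[[[0,0,-0.5],0,0.1],[[0,0,-0.9],0,0.1],[[0.5,0.6,-0.9],-3,0.1],[[1.1,1.3,-0.9],-6,0.1],[[1.7,2.0,-0.9],-9,0.1],[[2.3,2.7,-0.9],-12,0.1],[[2.9,3.4,-0.9],-15,0.1],[[3.4,3.9,-0.9],-16.8,0.1],[[3.62,4.12,-0.9],-16.8,0.1],[[3.62,4.12,-0.9],-16.8,0.1],[[3.62,4.12,-0.9],-16.8,0.1]]'

```text
t: 20.4
tcp_pos: [488.8, -276.5, 134.3]
tcp_rot: [[0.961, -0.277, -0.0], [-0.277, -0.961, 0.001], [-0.0, -0.001, -1.0]]
wrist_force: [-0.2, -0.3, -1.4]
opening: 0.221
grip_force: 50.0
```

```bash
python3 - <<'E'
from h import *
np.set_printoptions(precision=2,suppress=True)
goto(488.2,-277.1,37,-16.03)
im,dp,P=grab("wrist"); w=cloud(dp,P); st=arm.observe(); R=np.array(st["tcp_rot"]).reshape(3,3)
L=(w-st["tcp_pos"])@R
k=L[(L[...,0]>40)&(L[...,0]<100)&(abs(L[...,1]-2)<12)&(abs(L[...,2]+17)<8)]
l=cv2.fitLine(k[:,:2].astype(np.float32),cv2.DIST_HUBER,0,.01,.01).ravel(); print("pin",l,np.percentile(k[:,0],99.5))
h=L[(abs(L[...,0])<50)&(abs(L[...,1]-2)<12)&(abs(L[...,2]+23)<6)&(im.max(-1)<75)]; print("handle front x",np.percentile(h[:,0],99))
save(im,"w7.png",None,1.2); print(st["tcp_pos"])
E
```

```text
shift [-0.01  0.01  1.62] turn -0.1 h0 -16.09
pin [ 1.    0.   71.61  1.65] 99.63358701930403
handle front x 32.31633232934591
[ 488.84 -276.39  134.42]
```

View pics/w7.png

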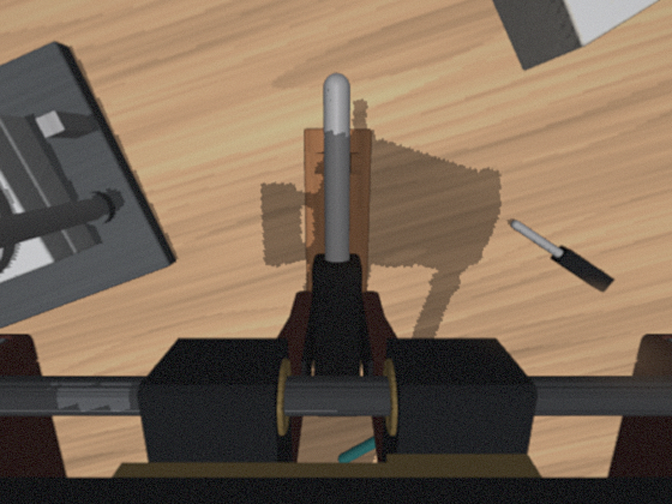

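The bar is above the cradle, parallel to it and centred, with the handle still in the original grip. Lowering it now.

Request:
drive_tool --plan '[[[-0.01,0.01,0.5],0,0.1],[[-0.01,0.01,0.9],0,0.1],[[-0.01,0.01,1.2],0,0.1],[[-0.01,0.01,1.4],0,0.1],[[-0.01,0.01,1.52],0,0.1],[[-0.01,0.01,1.59],0,0.1],[[-0.01,0.01,1.61],0,0.1],[[-0.01,0.01,1.61],0,0.1]]'

```text
t: 21.45
tcp_pos: [488.1, -278.4, 38.1]
tcp_rot: [[0.961, -0.278, 0.001], [-0.278, -0.961, -0.0], [0.001, 0.0, -1.0]]
wrist_force: [0.7, 0.3, -1.1]
opening: 0.221
grip_force: 50.0
```

Request:
drive_tool --plan '[[[0,0,0.02],0,0.1],[[0,0,0.02],0,0.1],[[0,0,0.02],0,0.26],[[0,0,0.02],0,0.35],[[0,0,0.02],0,0.5],[[0,0,0.02],0,0.5],[[0,0,-0.4],0,0.5],[[0,0,-1.0],0,0.5],[[0,0,-1.7],0,0.5],[[0,0,-2.4],0,0.5],[[0,0,-2.4],0,0.5]]'

```text
t: 22.82
tcp_pos: [489.4, -279.1, 186.4]
tcp_rot: [[0.961, -0.278, 0.007], [-0.278, -0.961, -0.004], [0.008, 0.002, -1.0]]
wrist_force: [1.2, 0.3, 0.1]
opening: 0.501
grip_force: 0.0
```

```bash
python3 - <<'E'
from h import *
im,dp,P=grab("wrist"); w=cloud(dp,P); save(im,"w8.png",None,1.2)
n=(abs(w[...,0]-510)<120)&(abs(w[...,1]+278)<70)&(w[...,2]>56)&(w[...,2]<66)&(im.max(-1)<75)
n=cv2.morphologyEx(n.astype(np.uint8),cv2.MORPH_OPEN,np.ones((3,3)))>0
q=w[n]; print(cv2.minAreaRect(q[:,:2].astype(np.float32)),np.median(q[:,2]))
n=(abs(w[...,0]-550)<80)&(abs(w[...,1]+290)<50)&(w[...,2]>48)&(im.min(-1)>70)&(np.ptp(im.astype(int),axis=-1)<25)
q=w[n]; print(cv2.minAreaRect(q[:,:2].astype(np.float32)),np.median(q[:,2]))
E
```

```text
((485.5517578125, -279.44183349609375), (19.739667892456055, 69.22408294677734), 73.98235321044922) 60.302702184991915
((542.7440795898438, -288.5390319824219), (43.565731048583984, 86.57306671142578), 40.11532211303711) 54.76110560737021
```

View pics/w8.png

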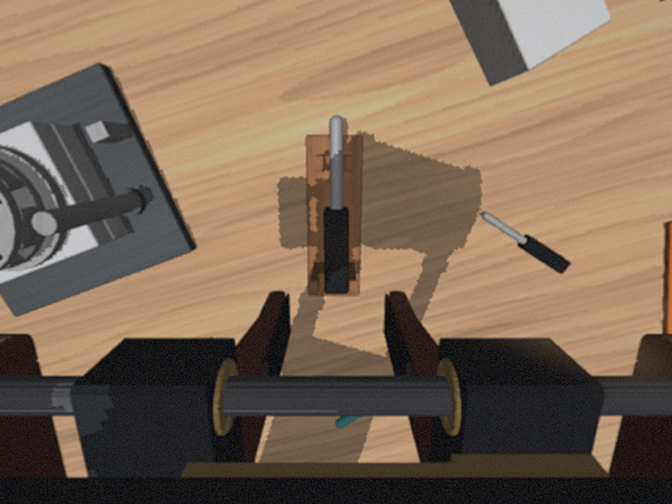

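The bar lies in both saddles, handle at (337,250) and tip at (336,118), at its original height and heading. The gripper is clear, so I'm handing in.

```bash
python3 -c "
from workcell import arm
print(arm.sign_off())"
```

```text
the job is handed in; nothing more can be done
None
```

I tightened the collar about 26° past the point where it went stiff (roughly 0.7 mm of squeeze, by calculation), laid the bar back in both saddles of its cradle and handed in at about 23 s; no verdict came back.

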